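# Unpin a stain sample board and present its label end

## Task

Draw the retaining pin up out of the drying stand and park it upright in the open notch of the stand's side block, leaving it there. Then take the stained sample board off the post by its plain end - the label end is the one with a small notch cut from a corner - and present it label side up (the side that faces up now): level, lengthwise along the grey viewing plate, with the notched end right above the raised pad and the board about 8 cm above the table, touching nothing else. Finish while still holding it there, and do not disturb the tin, the brush or the sanding block.

Things in the scene. Friction and masses are not known exactly. Their poses are not given: they have to be found in the camera images.
- stand: Metal drying stand, fixed. Origin on the table under the axis of a 50 x 50 mm square post, top 44 mm above the table, with a 12 mm vertical bore 34 mm deep in its top. The stand's +x runs to the parking block, 120 mm from the post's axis, top also 44 mm high. Base plate 176 x 60 mm (x, y), 6 mm thick, from x = -30 to 146 mm.
- bore (a point): Mouth of the bore: centre of the post's top, 44 mm above the table.
- notch (a point): Where the parked pin's axis goes: in the notch, level with the block's top (44 mm up). The notch is a vertical slot 14 mm wide (stand's y), cut down to the base plate, open on top and on the block's far side (stand +x): closed end 7 mm behind this point, open edge 16 mm ahead. Block 46 mm wide. The parked pin hangs by its knob on the block's top, shank in the slot.
- pin: Steel retaining pin, upright, about 60 g. Origin at the shank's tip, z up to the knob. Shank 10 mm diameter, 36 mm long, chamfered tip; cylindrical knob 22 mm diameter, from 36 to 66 mm above the origin. At the start it stands through the board's hole in the bore, knob resting on the board (knob 52 to 82 mm above the table).
- board: Dark wooden sample board 150 x 44 x 8 mm (x, y, z), about 60 g, loose, lying level across the post at any yaw, pinned through a 14 mm hole at its centre. Origin at the centre of its underside (44 mm above the table at the start); z = label side, up. Notch 16 mm square at its +x, +y corner: +x is the label end, -x the plain end. Both ends overhang the post with room for fingertips.
- label (a point): Centre of the label area on the board's upper face: on its long middle line, 53 mm from the board's centre towards the notched end (22 mm from that end).
- plate: Grey viewing plate 180 x 110 x 8 mm (x, y, z), fixed on the table. Origin at the centre of its underside; its +x runs lengthwise to the end that carries the raised pad.
- pad (a point): Centre of the top of the raised rubber pad on the viewing plate, 18 mm above the table and 45 mm from the plate's centre along its +x. The pad measures 50 x 60 mm (x, y) and stands 10 mm above the plate.
- tin: Bystander: closed varnish tin, 84 mm diameter, 110 mm high; origin at the centre of its underside. Leave alone.
- brush: Bystander: brush lying on the table. Leave alone.
- sander: Bystander: cork sanding block 100 x 62 x 33 mm; origin at the centre of its underside. Leave alone.
Mind the look-alikes: they are no part of the job. There is more than one size of the board; the job needs the middle-sized.

How it is judged:
By the outcome, as a careful person would: the job done as asked, in the order asked, and still so for the second after the job is handed in, while the arm keeps its last pose, push and grip.
It also fails if it takes over 58 s, if anything falls off the work surface, if the arm or the gripper's body presses on something with over 40 N, if the wrist force passes 120 N, or if a joint passes its speed limit or range.

## Robot

A 7-joint arm with a two-finger parallel gripper is mounted at the origin on the work surface. World frame = base frame: x ahead of the robot, y to its left, z up, the work surface at z = 0. Lengths are in m, angles in rad, forces in N, time in s.
With the tool pointing down it reaches from about 0.4 to 0.9 m from the base axis. Payload 5.5 kg.
Tool frame: the origin (TCP) lies between the finger pads, 19 mm behind the fingertips; this is the grasp point; z points along the fingers, y is the line along which they close (so a half turn about z gives the same grasp; the last joint's range is limited). The gripper opens to 92 mm and grips with 3 to 60 N. Pads are 19 mm wide; open, the fingers measure 130 mm over their backs; the gripper's body (75 mm by 190 mm) begins 47 mm behind the grasp point.
Start: joints at [1.417, 0.501, -0.427, 1.55, 0.221, 1.138, -0.21], TCP at [0.263, -0.594, 0.246] pointing down, gripper open.
Joint ranges: [-2.88, 2.88], [-0.31, 2.03], [-1.54, 1.56], [0.2, 2.42], [-1.41, 4.55], [0.19, 2.02], [-2.57, 2.57]. Speed limits (rad/s): [2.57, 2.57, 3.14, 3.14, 3.14, 3.14, 3.14].

## Interface

Orientations are given as a unit quaternion [x, y, z, w].
In Python, from bench import manip, effector, viewer gives the robot as it stands. Calls block until the motion is done:
- manip.move_pose(position, orientation): joint-space move of the TCP to a pose.
- manip.servo_line(position, ori=None, vel=0.15): straight line of the TCP; ori=None keeps the orientation; vel is the mean speed in m/s.
- manip.movej(angles): joint-space move.
- effector.open_jaws() and effector.close(f_grip=None): open the fingers fully, or close them until they stop; f_grip is the grip in N (None keeps the last).
- manip.sleep(seconds).
- manip.solve_ik(position, orientation): joint angles nearest the present ones, or None.
- viewer.get_image(name): name is "scene" or "top" or "wrist"; returns the picture (480x640x3 uint8, red, green, blue); there is no depth.
- viewer.get_calibration(name): a dict with "vfov" (degrees; the focal length in pixels is half the picture's height over the tangent of half this angle, whatever the lens; pixels are square), "cx", "cy" (the principal point, pixels), "dist_coeffs" ([k1, k2, p1, p2, k3] as OpenCV has them; the pictures are not rectified), "eye" and "attitude" of the camera in the world. Camera axes: x right, y down, z forward; pixel columns grow to the right and rows downward; lengths in m; the calibration is good to about 2 mm. A picture is of the moment at which its call begins: read the wrist's pose just before it. get_calibration takes no time and is no camera call; for the wrist camera it gives the pose at the moment of the call.
A pose or a line that the arm cannot do raises manip.PlanningError and nothing moves.
- manip.hand_in(): hands the job in; it is judged then, once.
Readings, each from a call of its own:
- manip.current_clock(): time.
- manip.current_q(): joint angles.
- manip.current_joint_velocities(): joint speeds.
- manip.current_tau(): joint torques, N m.
- manip.current_tool_pos(): TCP position.
- manip.current_tcp_rot(): TCP orientation.
- manip.current_force(): force on the tool from outside, world axes, zero at the start.
- manip.current_wrist_torque(): the same for the moment, N m.
- manip.current_finger_gap(): finger opening in m.
- manip.current_gripper_force(): force on a finger pad.
Only numpy, scipy, OpenCV 4.12 (cv2) and the standard library are available. Lean on these libraries where they do the work, as an engineer would, in place of code of your own. Each camera call takes 0.05 s, during which the arm holds its last target. There are 200 camera calls.

## Working session

There is one attempt and no reset: what is moved stays moved. The work goes in short steps, each a Python script; the robot and the scene stay as the last script left them, time stands still between calls to the robot, and variables do not carry over. Pictures are saved under pics/ and viewed, at most 10 in all, crops included, and the job is handed in when it is done.

```bash
ls; mkdir -p pics; python3 - <<'E'
from bench import manip, effector, viewer
import cv2
for n in ("scene","top"):
    cv2.imwrite(f"pics/{n}0.png",viewer.get_image(n)[:,:,::-1]); print(n,viewer.get_calibration(n))
print(viewer.get_calibration("wrist"),manip.current_tcp_rot(),manip.current_clock())
E
```

```text
pics
scene {'vfov': 43.47025360623762, 'cx': 329.4656800174744, 'cy': 245.9711769968117, 'dist_coeffs': array([-0.09748496,  0.        ,  0.        ,  0.        ,  0.        ]), 'eye': array([1.55003124, 0.47575505, 0.82713327]), 'attitude': array([ 0.46968599,  0.75200466, -0.39087017, -0.24719336])}
top {'vfov': 46.27255620657891, 'cx': 319.7488641079576, 'cy': 237.50792388151623, 'dist_coeffs': array([0.02215417, 0.        , 0.        , 0.        , 0.        ]), 'eye': array([2.73882198e-01, 1.89028039e-04, 1.42627557e+00]), 'attitude': array([-0.69687214,  0.71111645, -0.05963528,  0.07159784])}
{'vfov': 71.07700615262532, 'cx': 309.9905132142655, 'cy': 245.13069020109012, 'dist_coeffs': array([-0.03903453,  0.        ,  0.        ,  0.        ,  0.        ]), 'eye': array([ 0.32286973, -0.56772099,  0.38339398]), 'attitude': array([ 0.83207879, -0.54081313, -0.06774563,  0.1028425 ])} [ 9.78361368e-01  2.06901723e-01 -1.52573520e-04 -8.28663994e-04] 0.1
```

View pics/top0.png

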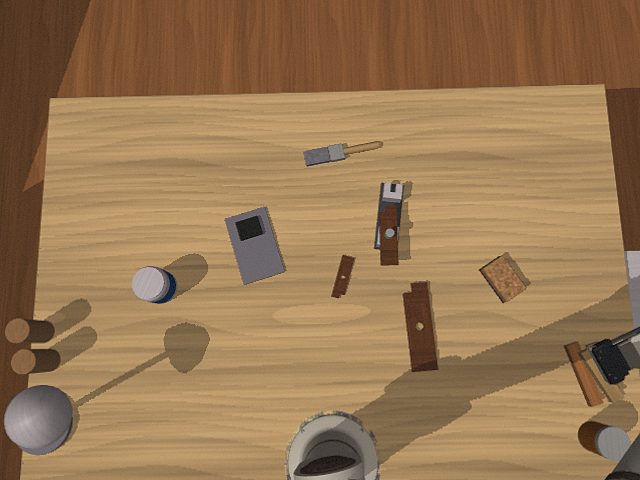

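View pics/scene0.png

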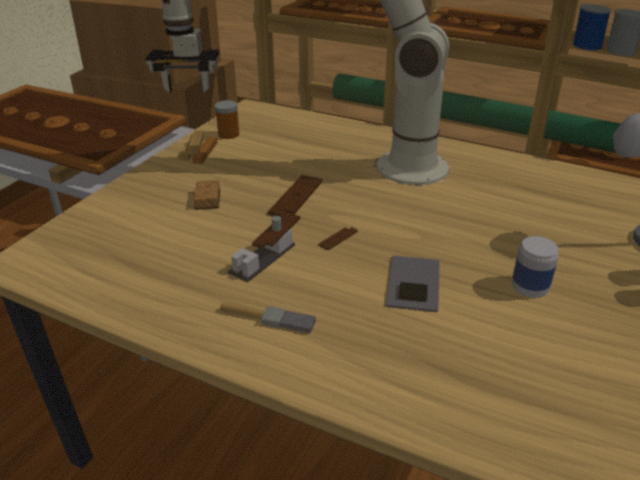

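Candidate boards in the top view are large (420,326), small (343,277) and middle (390,233). The middle one is pinned on the stand, so it fits the description; I'll confirm it from the wrist. Block notch is at (393,187), plate at (255,245) with its pad at (249,228), tin (153,285), brush (343,154), sander (503,277).

```bash
cat > h.py <<'E'
import numpy as np, cv2, json
from scipy.spatial.transform import Rotation as R
from bench import manip, effector, viewer
def ray(cal,px):
    f=240/np.tan(np.radians(cal["vfov"])/2)
    K=np.array([[f,0,cal["cx"]],[0,f,cal["cy"]],[0,0,1]])
    u=cv2.undistortPoints(np.array([[px]],float),K,np.array(cal["dist_coeffs"]))[0,0]
    d=R.from_quat(cal["attitude"]).apply([u[0],u[1],1]); return np.array(cal["eye"]),d/np.linalg.norm(d)
def onz(cal,px,z):
    e,d=ray(cal,px); return e+d*(z-e[2])/d[2]
def tri(*cp):
    A=np.zeros((3,3)); b=np.zeros(3)
    for c,p in cp:
        e,d=ray(c,p); M=np.eye(3)-np.outer(d,d); A+=M; b+=M@e
    return np.linalg.solve(A,b)
def proj(cal,P):
    f=240/np.tan(np.radians(cal["vfov"])/2)
    K=np.array([[f,0,cal["cx"]],[0,f,cal["cy"]],[0,0,1]])
    Rm=R.from_quat(cal["attitude"]).inv(); rv=Rm.as_rotvec(); t=-Rm.apply(cal["eye"])
    return cv2.projectPoints(np.array(P,float).reshape(-1,3),rv,t,K,np.array(cal["dist_coeffs"]))[0].reshape(-1,2)
def snap(n,name):
    c=viewer.get_calibration(n); im=viewer.get_image(n)[:,:,::-1]
    cv2.imwrite(f"pics/{name}.png",im); c={k:np.asarray(v).tolist() for k,v in c.items()}
    json.dump(c,open(f"pics/{name}.json","w")); return c
def load(name): return json.load(open(f"pics/{name}.json"))
def down(yaw):  # tool z down, tool y (closing line) at yaw+90deg, tool x at yaw
    x=np.array([np.cos(yaw),np.sin(yaw),0]); z=np.array([0,0,-1.]); return R.from_matrix(np.c_[x,np.cross(z,x),z]).as_quat()
E
python3 - <<'E'
from h import *
t=viewer.get_calibration("top"); s=viewer.get_calibration("scene")
for n,p,z in (("pin",(390,232),.08),("notch",(393,187),.044),("base",(389,215),.006),("plate",(255,245),.008),("pad",(249,228),.018),("sander",(503,277),.033),("brush",(343,154),.02),("tin",(153,284),.11),("bd-end plain?",(390,265),.05),("bd-far",(391,205),.05)):
    print(n,onz(t,p,z).round(3))
print(tri((t,(390,232)),(s,(277,219))),tri((t,(249,228)),(s,(413,292))))
# wrist cam in tool frame
c=viewer.get_calibration("wrist");T=R.from_quat(manip.current_tcp_rot())
print(T.inv().apply(c["eye"]-manip.current_tool_pos()),(T.inv()*R.from_quat(c["attitude"])).as_matrix().round(3),T.as_matrix().round(3))
E
```

```text
pin [ 0.537 -0.151  0.08 ]
notch [ 0.66  -0.167  0.044]
base [ 0.596 -0.158  0.006]
plate [0.525 0.188 0.008]
pad [0.568 0.203 0.018]
sander [ 0.427 -0.429  0.033]
brush [ 0.76  -0.043  0.02 ]
tin [0.419 0.415 0.11 ]
bd-end plain? [ 0.46  -0.151  0.05 ]
bd-far [ 0.612 -0.159  0.05 ]
[ 0.5370001  -0.14957893  0.07702318] [0.56964615 0.20373845 0.00914844]
[ 0.0654542   0.00017195 -0.13877858] [[ 0.001 -0.97  -0.244]
 [ 1.     0.001  0.   ]
 [-0.    -0.244  0.97 ]] [[ 0.914  0.405 -0.001]
 [ 0.405 -0.914  0.002]
 [ 0.    -0.002 -1.   ]]
```

```bash
python3 - <<'E'
from h import *
manip.move_pose([0.51,-0.21,.25],down(0)); a=snap("wrist","wA")
print(manip.current_clock(),manip.current_q().round(2) if hasattr(manip.current_q(),'round') else manip.current_q())
manip.servo_line([0.51,-0.10,.25],vel=.2); b=snap("wrist","wB"); print(manip.current_clock(),manip.current_tool_pos())
E
```

```text
1.825 [ 0.82  0.34 -0.59  1.79  0.21  1.07 -1.41]
2.575 [ 0.50992096 -0.10209536  0.24987208]
```

View pics/wA.png

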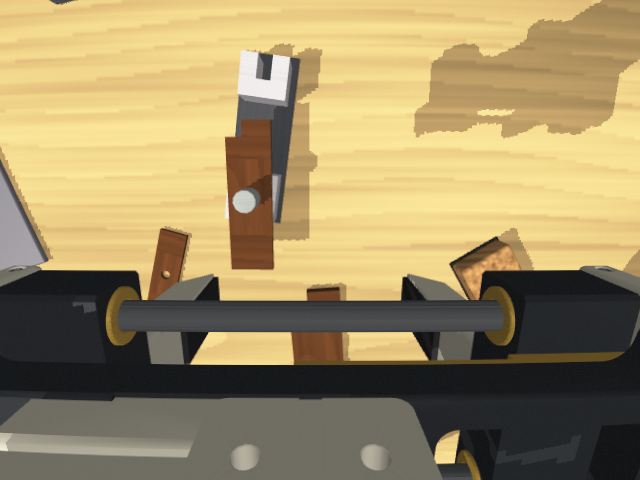

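View pics/wB.png

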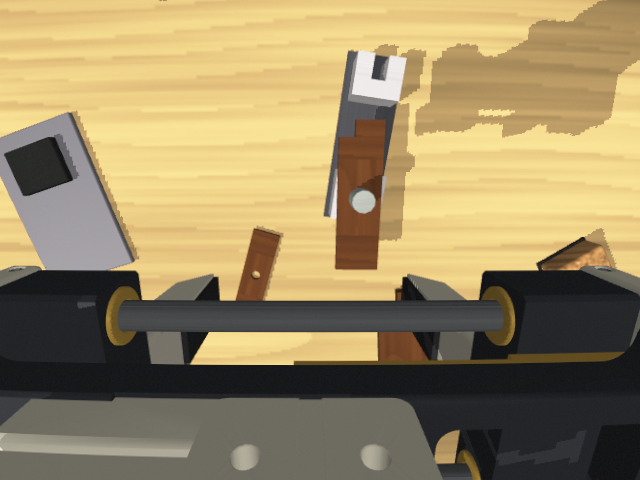

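The pinned board is middle-sized (A: (250,195), B: (360,195)). The small one is at A (168,265) and the big one at A (322,325). In view B the plate's pad is at (38,165). The next crop confirms which board it is and gives precise corners.

```bash
python3 - <<'E'
import cv2,numpy as np
f=lambda n,x:cv2.resize(cv2.imread(f"pics/{n}.png")[40:280,x:x+120],None,fx=2.5,fy=2.5,interpolation=cv2.INTER_CUBIC)
cv2.imwrite("pics/crop.png",np.hstack([f("wA",210),f("wB",315)]))
E
```

```text
(no output)
```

View pics/crop.png

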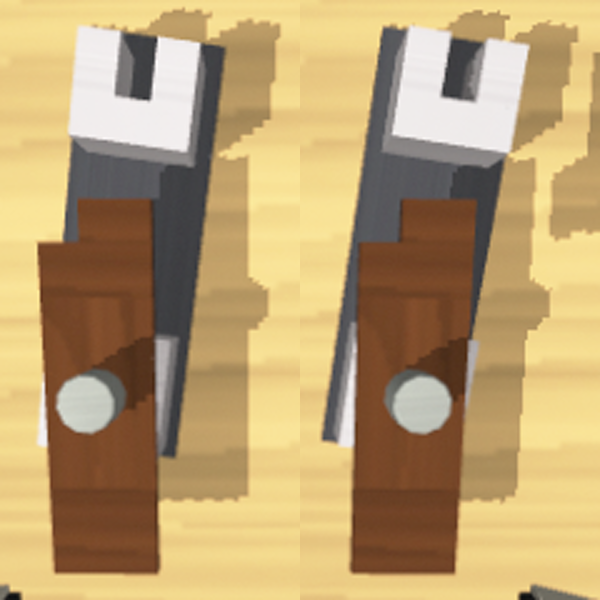

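```bash
python3 - <<'E'
from h import *
a,b=load("wA"),load("wB")
A=lambda x,y:(a,(210+x/2.5-.3,40+y/2.5-.3)); B=lambda x,y:(b,(315+(x-300)/2.5-.3,40+y/2.5-.3))
pts=dict(knob=((86,403),(421,402)),slotL=((116,98),(442,97)),slotR=((153,101),(477,100)),blBR=((193,152),(512,153)),blBL=((69,136),(390,137)),blTL=((78,26),(407,28)),
 bdNR=((159,573),(456,573)),bdNL=((55,573),(351,573)),bdFR=((151,199),(475,199)),bdFL=((38,243),(359,243)))
for k,(p,q) in pts.items():
    z=.082 if k=="knob" else .044 if k[0:2]!="bd" else .052
    print(k,tri(A(*p),B(*q)).round(4),onz(*A(*p),z).round(4)[:2],onz(*B(*q),z).round(4)[:2])
# plate in top/wB/scene
t=viewer.get_calibration("top"); s=viewer.get_calibration("scene")
c=lambda p,z:onz(b,p,z).round(4)
print("plate wB",c((71,112),.008),c((135,261),.008),"pad",[c(p,.018) for p in ((5,155),(56,135),(72,179),(24,196))])
print("pad top",onz(t,(249,228),.018),"plate top",[onz(t,p,.008).round(3) for p in ((226,218),(266,207),(285,270),(245,283))])
print("h",tri((t,(266,207)),(b,(71,112))),tri((t,(285,270)),(b,(135,261))))
E
```

```text
knob [ 0.5395 -0.151   0.0787] [ 0.5395 -0.1516] [ 0.5402 -0.1505]
slotL [ 0.6516 -0.1606  0.0433] [ 0.6511 -0.1607] [ 0.6519 -0.1605]
slotR [ 0.651  -0.1744  0.0413] [ 0.6499 -0.1748] [ 0.6509 -0.1739]
blBR [ 0.6325 -0.1894  0.0397] [ 0.6316 -0.1897] [ 0.6319 -0.1883]
blBL [ 0.6382 -0.1415  0.0404] [ 0.6376 -0.1422] [ 0.6374 -0.141 ]
blTL [ 0.6769 -0.1468  0.0415] [ 0.6764 -0.1473] [ 0.6759 -0.1465]
bdNR [ 0.4642 -0.173   0.0509] [ 0.4645 -0.1731] [ 0.4647 -0.1728]
bdNL [ 0.4639 -0.1286  0.0497] [ 0.4645 -0.1292] [ 0.4648 -0.1284]
bdFR [ 0.6141 -0.1737  0.0493] [ 0.6135 -0.174 ] [ 0.614  -0.1731]
bdFL [ 0.5979 -0.1294  0.0495] [ 0.5976 -0.13  ] [ 0.5977 -0.1292]
plate wB [0.6291 0.1582 0.008 ] [0.46   0.1071 0.008 ] pad [array([0.5848, 0.2346, 0.018 ]), array([0.6046, 0.1718, 0.018 ]), array([0.5576, 0.1613, 0.018 ]), array([0.5394, 0.2212, 0.018 ])]
pad top [0.56774188 0.20264482 0.018     ] plate top [array([0.598, 0.264, 0.008]), array([0.625, 0.16 , 0.008]), array([0.459, 0.112, 0.008]), array([0.428, 0.214, 0.008])]
h [0.62791211 0.16106444 0.00271318] [0.45873617 0.11157587 0.00131812]
```

The crop confirms it: the pinned board has the 16 mm notch at its far-left corner and measures about 150 x 44 mm. The slot's closed end is at A (264,80), and the two-view heights agree with the text to within about 3 mm. Next I pull the pin.

```bash
python3 - <<'E'
from h import *
q=down(-.135); p=np.array([.5397,-.1512])
manip.move_pose([*p,.15],q); manip.servo_line([*p,.075],vel=.12)
print("pre",np.round(manip.current_force(),2))
effector.close(f_grip=20); print("gap",manip.current_finger_gap(),np.round(manip.current_force(),2),manip.current_gripper_force())
manip.servo_line([*p,.095],vel=.04); print(np.round(manip.current_force(),2),manip.current_finger_gap())
manip.servo_line([*p,.14],vel=.06); print(np.round(manip.current_force(),2),manip.current_finger_gap())
manip.servo_line([.6581,-.1685,.14],vel=.12); manip.servo_line([.6581,-.1685,.118],vel=.1); manip.sleep(.2)
snap("wrist","wC"); snap("scene","sC"); print(manip.current_tool_pos(),manip.current_finger_gap(),manip.current_clock())
c=load("wC");print(proj(c,[[.6581,-.1685,.044],[.6581,-.1685,.059]]))
w=cv2.imread("pics/wC.png")[60:330,180:480]; s=cv2.imread("pics/sC.png")
r=proj(load("sC"),[.62,-.16,.06])[0].astype(int); s=s[r[1]-60:r[1]+60,r[0]-50:r[0]+50]
cv2.imwrite("pics/cropC.png",np.hstack([cv2.resize(w,(500,450)),cv2.resize(s,(300,360)).copy() if 0 else cv2.copyMakeBorder(cv2.resize(s,(300,360)),0,90,0,0,0)]))
E
```

```text
pre [-0.29  0.6   0.38]
gap 0.021701582104962952 [ 0.09 -0.02  0.15] 19.99998450279236
[-0.07  0.24 -0.42] 0.020921953980171992
[-0.39 -0.26 -0.79] 0.021397334937343814
[ 0.65841612 -0.16853764  0.11848304] 0.021602620774613838 8.3417
[[309.72424368 262.95906003]
 [309.70855472 270.09175985]]
```

View pics/cropC.png

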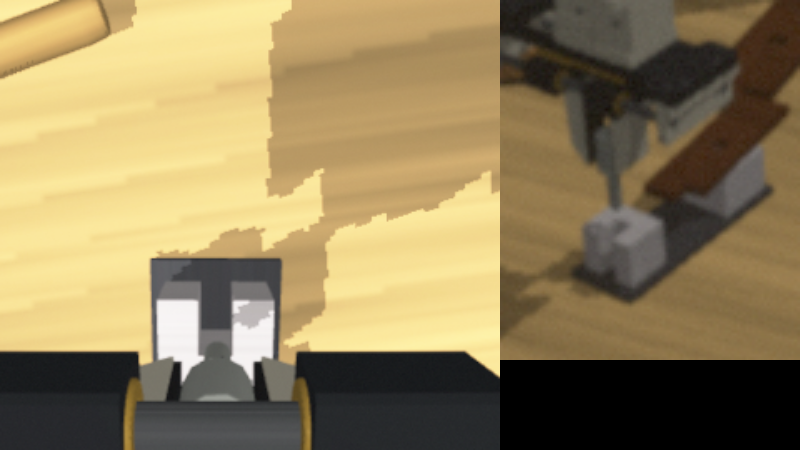

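The pin is held (gap 21.6 mm) and its tip is laterally centred over the slot (crop x≈215, slot 200–232). I'll lower it while watching the force.

```bash
python3 - <<'E'
from h import *
x,y=.6583,-.1685
f0=np.array(manip.current_force())
for z in (.105,.095,.085,.077,.073,.0705,.069,.068,.067,.066,.065):
    manip.servo_line([x,y,z],vel=.05); f=np.array(manip.current_force())-f0; print(z,f.round(1),round(manip.current_tool_pos()[2],4))
    if f[2]>3 or np.hypot(*f[:2])>6: break
E
```

```text
0.105 [ 1.2 -0.1  0.7] 0.1042
0.095 [ 0.4 -0.5  0.1] 0.0944
0.085 [ 0.5 -0.1  0.5] 0.0844
0.077 [ 0.5 -0.2  0.1] 0.0764
0.073 [ 0.3  0.6 -0. ] 0.0727
0.0705 [-0.5 -0.2  0.9] 0.0703
0.069 [ 1.2 -1.2 -0.2] 0.0689
0.068 [-0.2 -0.3  0.2] 0.0679
0.067 [0.8 0.2 0.1] 0.067
0.066 [-2.8  0.7  6.7] 0.0669
```

Contact is at z=0.067, exactly the seating height. I'll release, look, then view the plate.

```bash
python3 - <<'E'
from h import *
effector.open_jaws(); x,y=.6583,-.1685
manip.servo_line([x,y,.15],vel=.12)
manip.move_pose([.54,-.155,.22],down(0)); manip.sleep(.2); snap("wrist","wD")
manip.move_pose([.51,.19,.22],down(.288)); manip.sleep(.2); snap("wrist","wE"); print(manip.current_clock())
w=cv2.imread("pics/wD.png")[20:290,210:410]; e=cv2.imread("pics/wE.png")[0:290,180:440]
cv2.imwrite("pics/cropD.png",np.hstack([cv2.resize(w,None,fx=2,fy=2),cv2.copyMakeBorder(e,0,250,0,0,0)]))
cv2.imwrite("pics/cropD.png",np.hstack([cv2.resize(w,(400,540),interpolation=2),cv2.copyMakeBorder(cv2.resize(e,(390,435),interpolation=2),0,105,0,0,0)]))
E
```

```text
15.725
```

View pics/cropD.png

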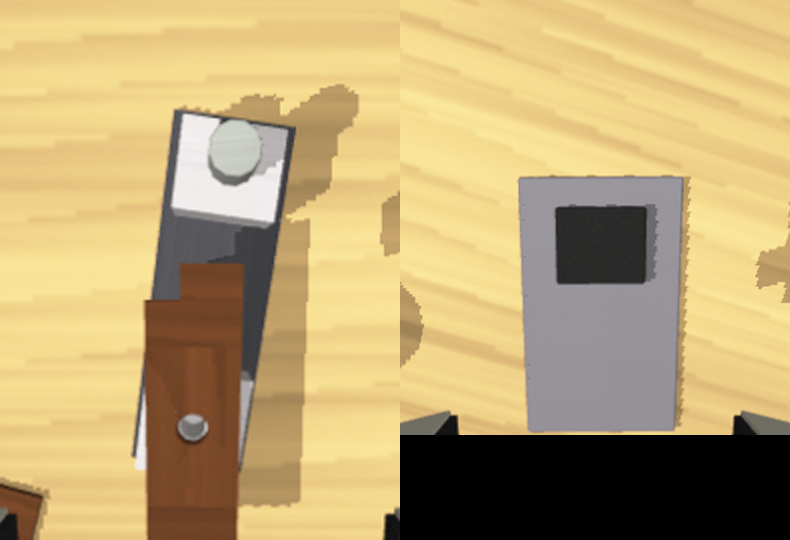

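The pin stands upright in the notch (knob at crop (236,150)). The board is undisturbed on the post (hole at (193,427)). The plate and pad show clearly, pad corners (556,207)–(646,283).

```bash
python3 - <<'E'
from h import *
d,e,b=load("wD"),load("wE"),load("wB")
D=lambda x,y:(210+x/2-.25,20+y/2-.25); E=lambda x,y:(180+(x-400)/1.5-.2,y/1.5-.2)
print("knob",onz(d,D(236,149),.074),"hole",onz(d,D(193,427),.052))
for p in ((145,301),(147,540),(243,265),(237,540)): print("bd",onz(d,D(*p),.052).round(4))
pad=[onz(e,E(*p),.018) for p in ((556,207),(646,207),(646,283),(557,283))]
pl=[onz(e,E(*p),.008) for p in ((519,178),(683,178),(675,430),(528,430))]
yw=lambda u,v:np.arctan2(*(u-v)[1::-1])
print(np.mean(pad,0),np.round(pad,4)); print(np.mean(pl,0),np.round(pl,4)); print(yw(pl[0],pl[3]),yw(pl[1],pl[2]),yw(pl[0],pl[1])-np.pi/2)
y=.5*(yw(pl[0],pl[3])+yw(pl[1],pl[2])); print("pad from plate",np.mean(pl,0)[:2]+.045*np.array([np.cos(y),np.sin(y)]))
t=viewer.get_calibration("top"); print("plate h",tri((t,(266,207)),(e,E(683,178))),tri((t,(226,218)),(e,E(519,178))))
E
```

```text
knob [ 0.65700768 -0.16881355  0.074     ] hole [ 0.54016103 -0.15143766  0.052     ]
bd [ 0.5975 -0.1301  0.052 ]
bd [ 0.484 -0.129  0.052]
bd [ 0.6131 -0.1735  0.052 ]
bd [ 0.484  -0.1727  0.052 ]
[0.57201896 0.20190159 0.018     ] [[0.5872 0.237  0.018 ]
 [0.6036 0.1811 0.018 ]
 [0.5571 0.1662 0.018 ]
 [0.5402 0.2234 0.018 ]]
[0.52915082 0.18900327 0.008     ] [[0.5985 0.2662 0.008 ]
 [0.629  0.1625 0.008 ]
 [0.4599 0.1114 0.008 ]
 [0.4292 0.216  0.008 ]]
0.2883758308520949 0.2934919716207913 0.2865695143135283
pad from plate [0.57225975 0.20191138]
plate h [ 0.62982775  0.16120602 -0.00680357] [0.5990119 0.2661937 0.0016596]
```

```bash
python3 - <<'E'
from h import *
yb=-.007; c=np.array([.5399,-.1513]); g=c-.055*np.array([np.cos(yb),np.sin(yb)])
manip.move_pose([*g,.15],down(yb)); manip.servo_line([*g,.048],vel=.1); print(np.round(manip.current_force(),1))
effector.close(f_grip=40); print("gap",manip.current_finger_gap(),manip.current_gripper_force(),np.round(manip.current_force(),1),manip.current_clock())
manip.servo_line([*g,.06],vel=.03); manip.servo_line([*g,.15],vel=.1)
print(np.round(manip.current_force(),2),manip.current_finger_gap())
yp=.289; pad=np.array([.5721,.2019]); t=pad-.108*np.array([np.cos(yp),np.sin(yp)])
manip.servo_line([*g,.17],vel=.1)
q=manip.solve_ik([*t,.17],down(yp)); print(q)
manip.move_pose([*t,.17],down(yp)); manip.servo_line([*t,.084],vel=.08); manip.sleep(.4)
print(manip.current_tool_pos(),manip.current_finger_gap(),manip.current_clock())
snap("wrist","wF"); snap("top","tF"); snap("scene","sF")
w=cv2.imread("pics/wF.png")[0:300,180:440]; s=cv2.imread("pics/sF.png")
r=proj(load("sF"),[.53,.19,.06])[0].astype(int); print(r); s=s[r[1]-90:r[1]+60,r[0]-75:r[0]+75]
cv2.imwrite("pics/cropF.png",np.hstack([cv2.resize(w,(347,400),interpolation=2),cv2.resize(s,(400,400),interpolation=2)]))
E
```

```text
[ 0.4  0.5 -0.2]
gap 0.04295048432569476 39.99327063560486 [-0.3  0.3  0.5] 19.025
[-0.1  -0.14 -1.15] 0.043342696743146954
[ 0.320064    0.43332114 -0.87983974  1.98354808  0.4202903   0.91578349
 -2.05939109]
[0.46869753 0.17107411 0.084159  ] 0.043061486968451176 23.825
[415 261]
```

View pics/cropF.png

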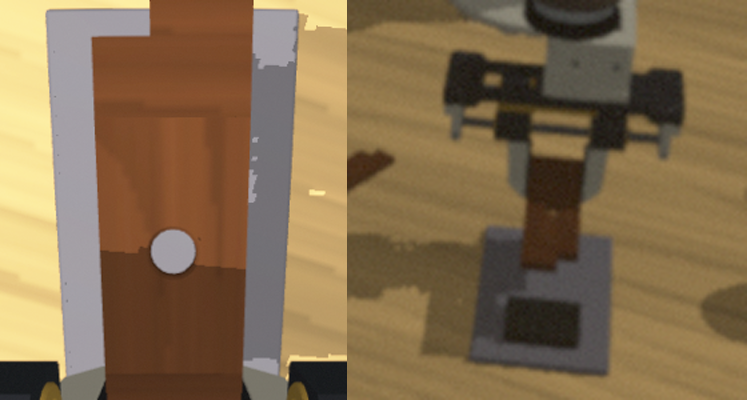

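The board is held label side up, with the notched end towards the pad and clear of everything. I'll check its level by fitting its pose to the measured pixels.

```bash
python3 - <<'E'
from h import *
from scipy.optimize import least_squares
f,s,t=load("wF"),load("sF"),load("tF")
W=lambda x,y:np.array([180+x*260/347-.1,y*300/400-.1])
yp=.289; pad=np.array([.5721,.2019]); c0=np.array([*(pad-.053*np.array([np.cos(yp),np.sin(yp)])),.08])
T=np.array(manip.current_tool_pos())
def P(L,v):  # dx,dz shift, yaw, pitch(down +), roll
    return T+R.from_euler("ZYX",[yp+v[2],v[3],v[4]]).apply(np.array(L)/1e3+[.055+v[0],v[5],-.004+v[1]-.0002])
obs=[((0,0,8),W(173,251)),((59,22,8),W(92,37)),((59,6,8),W(150,37))]
edges=[(22,W(100,252)),(22,W(105,370)),(-22,W(245,252)),(-22,W(242,370)),(-22,W(253,10)),(22,W(96,140)),(-22,W(249,140))]
def res(v):
    r=[proj(f,P(L,v))[0]-o for L,o in obs]
    for y,o in edges:
        a,b=proj(f,[P((70,y,8),v),P((-50,y,8),v)]); n=np.array([-(b-a)[1],(b-a)[0]])/np.linalg.norm(b-a); r.append([n@(o-a)])
    return np.concatenate(r)
def reg(v): return np.r_[res(v),np.array([v[0]/.004,v[1]/.002,v[5]/.002])*.7]
z=np.zeros(6); print("level residual",res(z).round(1)); r=least_squares(reg,z,x_scale=[.001,.001,.01,.01,.01,.001]); print("fit",r.x.round(4),res(r.x).round(1))
J=np.linalg.inv(r.jac.T@r.jac); print("sd/px",np.sqrt(np.diag(J)).round(4)); print("label",P((53,0,8),r.x),"pad",pad)
# scene: notched end upper corners predicted, for level and pitched 3deg
for v in (z,r.x,[0,0,0,.052,0,0]): print(proj(s,[P((75,-22,8),v),P((59,22,8),v),P((75,6,8),v)]).round(1).tolist())
print("scene obs approx",[(415-75+(x-347)*150/400,261-90+y*150/400) for x,y in ((522,268),(580,257),(555,268))])
E
```

```text
level residual [-0.2 -0.3 -0.2 -3.9  0.5 -4.1 -0.2 -0.8  0.6 -0.4  1.2 -0.2  0.7]
fit [-0.0005 -0.0001  0.0044  0.0172 -0.0092 -0.0003] [-0.2  0.5  0.2  0.1  0.1 -0.5  0.3 -0.2  0.3 -0.1 -0.4  0.2 -0.3]
sd/px [0.0003 0.0016 0.0035 0.0181 0.0564 0.0003]
label [0.57167422 0.20196788 0.08584346] pad [0.5721 0.2019]
[[403.8, 268.2], [425.6, 265.7], [417.5, 269.6]]
[[403.9, 269.0], [425.7, 266.5], [417.6, 270.4]]
[[403.5, 270.8], [425.4, 268.0], [417.2, 272.2]]
scene obs approx [(405.625, 271.5), (427.375, 267.375), (418.0, 271.5)]
```

```bash
python3 - <<'E'
from h import *
s=load("sF"); f=load("wF"); yp=.289; pad=np.array([.5721,.2019]); u=np.array([np.cos(yp),np.sin(yp)]); n=np.array([-u[1],u[0]])
pl=pad-.045*u
cor=[(-.09,.055),(-.09,-.055),(.09,.055),(.09,-.055)]
G=[[*(pl+a*u+b*n),.008] for a,b in cor]; Gp=[[*(pad+a*u+b*n),.018] for a,b in ((.025,.03),(.025,-.03),(-.025,-.03))]
print(proj(s,G).round(1).tolist(),proj(s,Gp).round(1).tolist())
S=cv2.imread("pics/sF.png")[240:320,380:450]
cv2.imwrite("pics/cropG.png",cv2.resize(S,None,fx=7,fy=7,interpolation=2))
E
```

```text
[[438.6, 258.8], [391.3, 254.1], [437.2, 309.2], [384.4, 303.5]] [[425.9, 298.1], [397.4, 295.1], [399.0, 280.6]]
```

View pics/cropG.png

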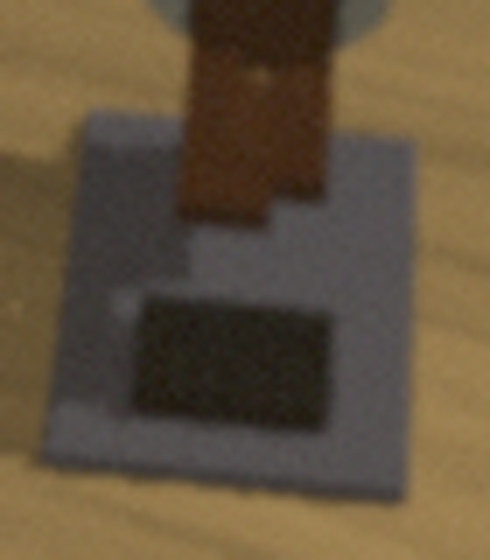

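Once I remove the scene camera's bias of about 1.5 px (measured on the plate corners), the board's end corners match a level board to within about 1°. The label is over the pad to within about 1 mm. Handing in.

```bash
python3 - <<'E'
from h import *
print(manip.current_clock(),manip.current_finger_gap(),np.round(manip.current_force(),1)); print(manip.hand_in())
E
```

```text
23.975 0.043144029513018795 [-0.5  0.5 -0. ]
the job is handed in; nothing more can be done
None
```

The job is handed in at about 24 s: the pin is parked upright in the notch, and the middle-sized board is held by its plain end, label up, level to about 1°, 8 cm above the table with its label about 1 mm from the pad's centre.

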